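# Rotate the stock in the tin row

## Task

Restock the row of square tins in the rack, oldest first: move the two tins already in the lane forward, keeping their order, until the front one is up against the front lip and the other is close up behind it, then put the new tin, which lies on the table, into the lane close up behind them, upright with its cap on top. On the way, stand the new tin upright on the open table and let go of it, so that you can take it again from above. Leave the jars, the mug and the pencil where they are, do not tip over the tins in the lane, and leave the rack with all three tins standing in the lane, touching or nearly touching.

Things in the scene. Friction and masses are not known exactly. Their poses are not given: they have to be found in the camera images.
- rack: Low plywood stock rack, fixed to the table, with a short pegboard at its back. Origin on the table surface under the tin lane's centre line; +x runs along the lane from front lip to pegboard, +y across to the second (jar) lane, z up. Base board 12 mm thick, x -128 to 152, y -48 to 138 mm.
- lane_front (a point): Point on the tin lane's floor, mid width, at the lip's inner face (rack x -110 mm, 12 mm above the table). The lane is 58 mm wide; side rails 8 mm thick, tops 32 mm above the table; lip 8 mm thick, top 28 mm above the table.
- lane_back (a point): Point on the tin lane's floor, mid width, at the back stop's face (rack x 75 mm, 12 mm above the table); stop 8 mm thick, top 36 mm above the table. So the lane is 185 mm long.
- pegboard (a point): Top middle of the pegboard's face (rack x 140, y 45 mm, 215 mm above the table). The board is as wide as the base; the rulers and compass hung on its pegs stand out to rack x 124 mm. Fixed.
- tin_front: The older tin standing nearer the front lip in the lane: plain steel, square, 50 x 50 mm and 96 mm high, with a round dark screw cap 34 mm across and 14 mm high on top (110 mm in all), about 0.26 kg (0.18 to 0.37). Origin at the centre of its underside, z towards the cap, x and y square to its sides.
- tin_rear: The other older tin, standing behind tin_front near the lane's back stop; same size and axes as tin_front.
- tin_new: The new tin, same size and axes as tin_front, lying on one of its flat sides on the open table, to the robot's left of the rack: at the start its z axis (towards the cap) is level and its origin is 25 mm above the table.
- lane_jar: Round glass jar with a steel lid, 64 mm across, 85 mm high, standing in the rack's second lane. Origin at the centre of its underside, z up. To be left alone.
- table_jar: Round glass jar with a steel lid, 70 mm across, 100 mm high, standing on the table. Origin at the centre of its underside, z up. To be left alone.
- mug: Blue enamel mug, 80 mm across, 80 mm high, with a handle on its +y side reaching to about 75 mm from its axis. Origin at the centre of its underside, z up. To be left alone.
- pencil: Brown wooden pencil about 8 mm thick and 176 mm long, lying on the table along its x axis, from x -80 mm to the point at x 96 mm. Origin on the table under it. To be left alone.
There are look-alikes about, which are no part of the job. What is shaped like the tin_rear but pink is not meant. What is shaped like the tin_front but yellow is not meant.

How it is judged:
By the outcome, as a careful person would: the job done as asked, in the order asked, and still so for the second after the job is handed in, with the robot touching nothing.
It also fails if it takes over 72 s, if anything falls off the work surface, if the arm or the gripper's body presses on something with over 40 N, if the wrist force passes 120 N, or if a joint passes its speed limit or range.

## Robot

A 6-joint arm with a two-finger parallel gripper is mounted at the origin on the work surface. World frame = base frame: x ahead of the robot, y to its left, z up, the work surface at z = 0. Lengths are in m, angles in rad, forces in N, time in s.
With the tool pointing down it reaches from about 0.35 to 0.925 m from the base axis. Payload 6.4 kg.
Tool frame: the origin (TCP) lies at the very end of the fingers, on their centre line; the grasp point (between the pads) lies 19 mm behind it; z points along the fingers, y is the line along which they close (so a half turn about z gives the same grasp; the last joint's range is limited). The gripper opens to 85 mm and grips with 20 to 120 N. Pads are 22 mm wide; open, the fingers measure 114 mm over their backs; the gripper's body (76 mm by 85 mm) begins 54 mm behind the grasp point. The pads swing forward as they close: fully open they stand 13 mm farther back than shut.
Start: joints at [1.084, 0.245, 1.558, -0, 1.339, -0.174], TCP at [0.2, 0.618, 0.231] pointing down, gripper open.
Joint ranges: [-3.13, 3.13], [-1.02, 2.26], [0.13, 2.54], [-0.95, 4.09], [0.21, 2.88], [-2.74, 2.74]. Speed limits (rad/s): [2.57, 2.57, 3.14, 3.14, 3.14, 3.14].

## Interface

Orientations are given as a unit quaternion [x, y, z, w].
In Python, from station import env gives the robot as it stands. Calls block until the motion is done:
- env.reach(position, orientation): joint-space move of the TCP to a pose.
- env.move_linear(position, rot=None, feed=0.15): straight line of the TCP; rot=None keeps the orientation; feed is the mean speed in m/s.
- env.set_joints(angles): joint-space move.
- env.command_gripper(opening, grip_force=None): finger opening in m; grip_force is the grip in N (None keeps the last); returns when the fingers have stopped.
- env.dwell(seconds).
- env.inverse_kinematics(position, orientation): joint angles nearest the present ones, or None.
- env.capture(name): name is "scene" or "top" or "wrist"; returns a dict with "pixels" (420x560x3 uint8, blue, green, red), "range_z" (420x560 float32, m along the optical axis (not along the pixel's ray), 0 where there is no reading), "intrinsics" (3x3 intrinsics, pixels), "k1" (the pictures are not rectified: a ray, as slopes to the right and down, at radius r is drawn at 1 + k1 r^2 times it, then the intrinsics apply), "R" (3x3) and "t" (3): a world point X has camera coordinates R X + t; the wrist camera has in their place "T_tool_cam" (4x4, takes a point from camera to tool coordinates, whose origin is the TCP and whose axes are the flange's). Camera axes: x right, y down, z forward; pixel columns grow to the right and rows downward; lengths in m; the calibration is good to about 2 mm. A picture is of the moment at which its call begins: read the wrist's pose just before it.
A pose or a line that the arm cannot do raises env.MotionError and nothing moves.
- env.finish_job(): hands the job in; it is judged then, once.
Readings, each from a call of its own:
- env.read_clock(): time.
- env.read_joints(): joint angles.
- env.read_joint_velocities(): joint speeds.
- env.read_effort(): joint torques, N m.
- env.read_ee_pos(): TCP position.
- env.read_tool_rot(): TCP orientation.
- env.read_force(): force on the tool from outside, world axes, zero at the start.
- env.read_torque(): the same for the moment, N m.
- env.read_opening(): finger opening in m.
- env.read_finger_force(): force on a finger pad.
Only numpy, scipy, OpenCV 4.12 (cv2) and the standard library are available. Lean on these libraries where they do the work, as an engineer would, in place of code of your own. Each camera call takes 0.05 s, during which the arm holds its last target. There are 200 camera calls.

## Working session

There is one attempt and no reset: what is moved stays moved. The work goes in short steps, each a Python script; the robot and the scene stay as the last script left them, time stands still between calls to the robot, and variables do not carry over. Pictures are saved under pics/ and viewed, at most 10 in all, crops included, and the job is handed in when it is done.

```bash
ls; mkdir -p pics
cat > h.py <<'E'
import numpy as np, cv2, pickle
from scipy.spatial.transform import Rotation as Rn
from station import env
def cap(n):
    if n=="wrist":
        p=np.array(env.read_ee_pos()); q=np.array(env.read_tool_rot())
    c=env.capture(n)
    if n=="wrist":
        T=np.eye(4); T[:3,:3]=Rn.from_quat(q).as_matrix(); T[:3,3]=p
        W=np.linalg.inv(T@np.array(c["T_tool_cam"])); c["R"]=W[:3,:3]; c["t"]=W[:3,3]
    c={k:(np.array(v) if k!="k1" else v) for k,v in c.items()}
    return c
def rays(c,uv):
    uv=np.array(uv,float).reshape(-1,2); K=c["intrinsics"]
    # model: drawn = ray*(1+k1 r^2)
    n=cv2.undistortPoints(uv.reshape(-1,1,2),K,np.array([c["k1"],0,0,0,0.])).reshape(-1,2)
    d=np.c_[n,np.ones(len(n))]@c["R"]   # R^T d
    return -c["R"].T@c["t"], d
def onplane(c,uv,z):
    o,d=rays(c,uv); return o+d*((z-o[2])/d[:,2])[:,None]
def pts(c,uv):
    uv=np.array(uv,int).reshape(-1,2); o,d=rays(c,uv); z=c["range_z"][uv[:,1],uv[:,0]]
    return o+d*z[:,None]
def cloud(c):
    v,u=np.mgrid[:420,:560]; return pts(c,np.c_[u.ravel(),v.ravel()]).reshape(420,560,3)
def tri(c1,p1,c2,p2):
    o1,d1=rays(c1,p1);o2,d2=rays(c2,p2);d1=d1[0];d2=d2[0]
    s=np.linalg.lstsq(np.c_[d1,-d2],o2-o1,rcond=None)[0]
    a=o1+s[0]*d1;b=o2+s[1]*d2
    return (a+b)/2,np.linalg.norm(a-b)
E
python3 - <<'E'
from h import *
d={n:cap(n) for n in("scene","top","wrist")}
pickle.dump(d,open("d0.pkl","wb"))
for n in("scene","top"): cv2.imwrite(f"pics/{n}0.png",cv2.resize(d[n]["pixels"],None,fx=1.4,fy=1.4))
print(env.read_clock(),env.read_tool_rot(),d["wrist"]["T_tool_cam"])
E
```

```text
pics
0.15 [ 1.55753188e-01  9.87795714e-01 -7.16477989e-04 -2.42654797e-04] [[-2.01759753e-03 -9.45047197e-01 -3.26927705e-01  8.42611309e-02]
 [ 9.99997831e-01 -1.73750037e-03 -1.14879618e-03 -1.47678605e-03]
 [ 5.17629605e-04 -3.26929314e-01  9.45048653e-01 -1.42826703e-01]
 [ 0.00000000e+00  0.00000000e+00  0.00000000e+00  1.00000000e+00]]
```

View pics/scene0.png

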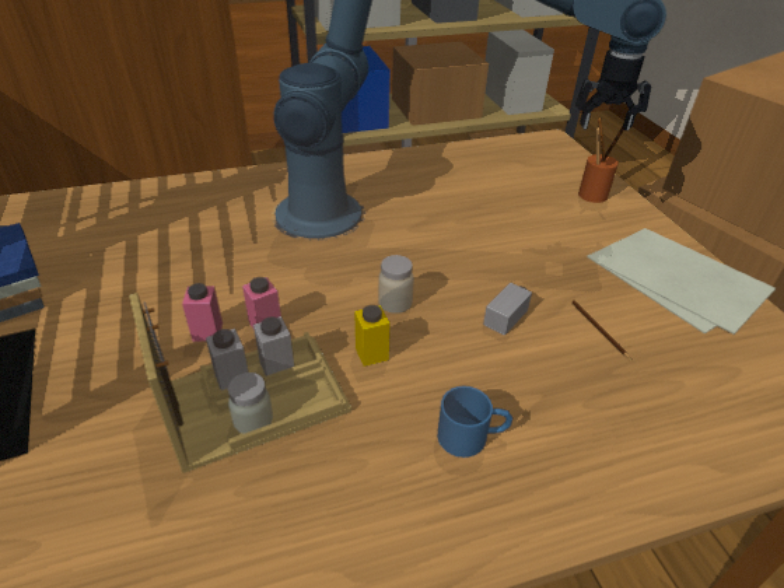

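View pics/top0.png

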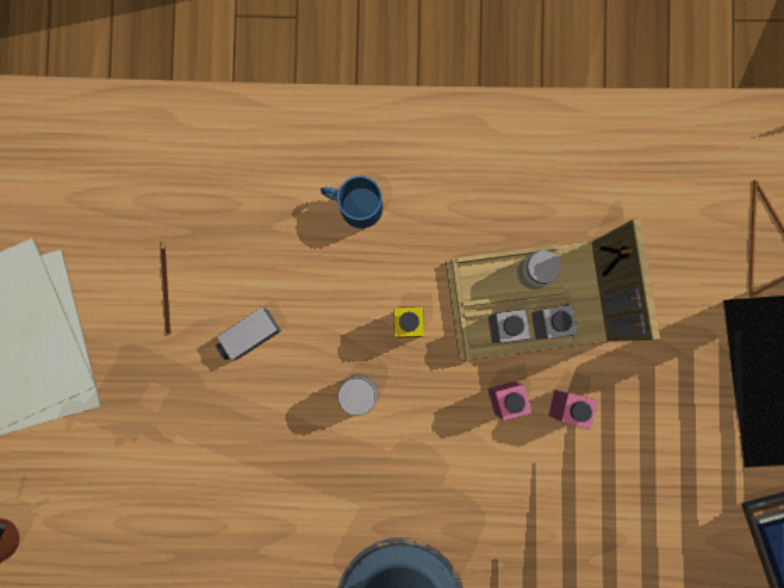

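The scene view (784-px scale) shows grey steel tins in the rack at (228,360) rear and (274,345) front. The look-alikes are pink at (202,313) and (262,303), and yellow at (372,336). The new grey tin lies at (508,308). In the top view the lane tins' caps are at (513,326) front and (560,321) rear. The new tin is at (248,334) with its dark cap at the lower left (222,352), pink is at (511,402) and (577,410), yellow at (409,322), and the jar lids at (358,396) and (541,268). I choose the grey ones by the description.

```bash
cat > m.py <<'E'
from h import *
d=pickle.load(open("d0.pkl","rb"))
t,s=d["top"],d["scene"]
P=cloud(t); S=cloud(s)
def dark(c,cx,cy,w=22):
    im=c["pixels"]; cx,cy=int(cx/1.4),int(cy/1.4)
    m=np.zeros(im.shape[:2],np.uint8); m[cy-w:cy+w,cx-w:cx+w]=(im.max(2)<75)[cy-w:cy+w,cx-w:cx+w]*255
    return m
# caps by depth height in top
def comp(mask,mn=20):
    n,l,st,ce=cv2.connectedComponentsWithStats(mask.astype(np.uint8)); return [(st[i,4],ce[i],l==i) for i in range(1,n) if st[i,4]>=mn]
m=(P[...,2]>.115)&(P[...,2]<.13)&(P[...,1]<.1)&(P[...,1]>-.45)&(P[...,0]<.75)
for a,ce,mm in comp(m): print("top cap",a,ce*1.4,np.median(P[mm],0))
m=(S[...,2]>.1165)&(S[...,2]<.13)&(S[...,1]<.1)&(S[...,1]>-.45)&(S[...,0]<.75)&(S[...,0]>.3)
for a,ce,mm in comp(m): print("scene cap",a,ce*1.4,np.median(S[mm],0))
# new tin
m=(P[...,2]>.04)&(P[...,2]<.06)&(abs(P[...,1]-.2)<.2)&(P[...,0]>.3)
for a,ce,mm in comp(m,100):
    X=P[mm]; r=cv2.minAreaRect((X[:,:2]*1000).astype(np.float32)); print("new",a,ce*1.4,np.median(X,0),r)
# rail level points
m=(P[...,2]>.029)&(P[...,2]<.035)&(P[...,1]<-.05)&(P[...,1]>-.45)&(P[...,0]<.8)&(P[...,0]>.4)
for a,ce,mm in comp(m,30):
    X=P[mm]; print("rail",a,ce*1.4,np.median(X[:,2]),cv2.minAreaRect((X[:,:2]*1000).astype(np.float32)))
m=(P[...,2]>.2)&(P[...,2]<.23)
for a,ce,mm in comp(m,30): print("peg?",a,ce*1.4,np.median(P[mm],0))
print("table",np.median(P[150:190,230:270,2]))
E
python3 m.py
python3 - <<'E'
from h import *
d=pickle.load(open("d0.pkl","rb"))
im=d["top"]["pixels"]
a=cv2.resize(im[150:270,300:480],(780,520),interpolation=cv2.INTER_CUBIC)
cv2.imwrite("pics/crop.png",a)
E
```

```text
top cap 41 [610.91219512 241.68780488] [ 0.63964807 -0.33753149  0.12223496]
top cap 47 [618.29361702 279.16595745] [ 0.57517101 -0.34838433  0.12248868]
top cap 37 [619.8972973 305.2      ] [ 0.53328335 -0.34898775  0.12413685]
top cap 172 [561.69302326 320.77093023] [ 0.50580818 -0.25571915  0.12331969]
top cap 167 [513.11257485 325.16886228] [ 0.49687427 -0.17557912  0.12352235]
top cap 36 [623.07777778 327.83333333] [ 0.49674472 -0.35476719  0.12353332]
scene cap 135 [270.56296296 323.77333333] [ 0.49956819 -0.17757052  0.12148133]
scene cap 143 [222.68811189 336.37202797] [ 0.50793945 -0.25603384  0.12131474]
scene cap 26 [174.13846154 402.98461538] [ 0.62831866 -0.33297805  0.12271634]
scene cap 33 [168.97575758 421.18787879] [ 0.65930045 -0.34100976  0.12347656]
new 822 [245.9810219  333.59854015] [0.47369451 0.2835786  0.05091603] ((470.724853515625, 288.20928955078125), (50.48155975341797, 109.24589538574219), 35.6497802734375)
rail 151 [503.30463576 253.34437086] 0.0326089243593648 ((630.4053955078125, -176.7227783203125), (8.470234870910645, 156.13523864746094), 8.83226203
[... 341 characters left out ...]
24] 0.03273055044455375 ((554.7825927734375, -215.30908203125), (8.076316833496094, 74.43317413330078), 8.623719215393066)
rail 109 [534.8        305.22568807] 0.032869754794553785 ((537.3424072265625, -233.17623901367188), (8.018217086791992, 114.96685028076172), 8.634539604187012)
rail 53 [479.69811321 312.35849057] 0.03314647959558403 ((521.9848022460938, -133.641357421875), (7.823463439941406, 51.13468933105469), 9.461008071899414)
rail 208 [510.75769231 343.64615385] 0.03245272331217164 ((465.99224853515625, -200.703369140625), (199.51495361328125, 42.60232162475586), 87.60427856445312)
peg? 753 [643.90517928 280.49827357] [ 0.56357613 -0.35505923  0.21525962]
table 0.001936292215274804
```

View pics/crop.png

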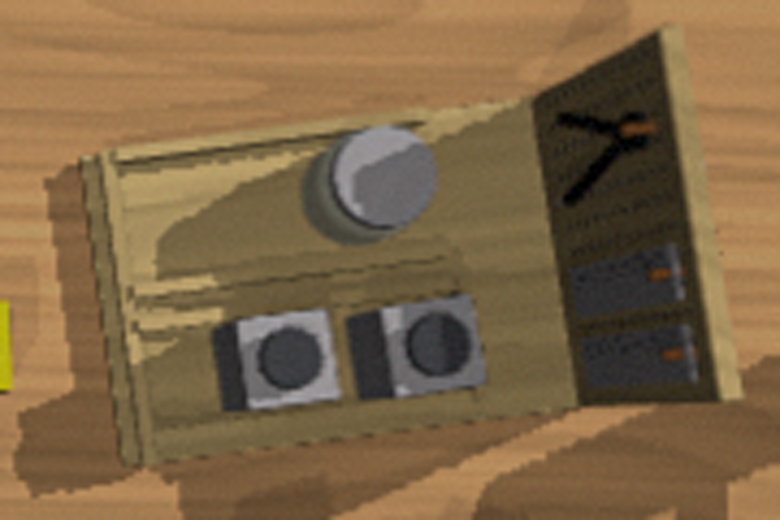

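The crop shows the two grey tins in the lane, caps at crop px (290,357) front and (437,343) rear, with a gap of about 30 mm between them. The lip is at the left, and the lane jar's lid is at (385,178). The choice is confirmed, so I triangulate and check reach.

```bash
cat >> h.py <<'E'
a=np.radians(8.6); RX=np.array([np.sin(a),-np.cos(a),0]); RY=np.array([np.cos(a),np.sin(a),0])
UP=np.array([0,0,1.])
def quat(x,z):
    x=x/np.linalg.norm(x); z=z/np.linalg.norm(z); return Rn.from_matrix(np.c_[x,np.cross(z,x),z]).as_quat()
QL=quat(-RX,-UP)
E
python3 - <<'E'
from h import *
d=pickle.load(open("d0.pkl","rb")); t,s=d["top"],d["scene"]
for n,a_,b in(("front",(513.11,325.17),(270.56,323.77)),("rear",(561.69,320.77),(222.69,336.37))):
    X,e=tri(t,np.array(a_)/1.4,s,np.array(b)/1.4); print(n,X,e,"rack",X@RX,X@RY)
P=cloud(t)
def comp(mask,mn):
    n,l,st,ce=cv2.connectedComponentsWithStats(mask.astype(np.uint8)); return [(st[i,4],ce[i],l==i) for i in range(1,n) if st[i,4]>=mn]
# lip: z 24-30
L=P.reshape(-1,3); r=np.c_[L@RX,L@RY-.4633,L[:,2]]
k=(abs(r[:,1])<.025)&(r[:,0]<.26)&(r[:,0]>.1)&(r[:,2]>.003)&(r[:,2]<.045)
o=np.argsort(r[k,0]); h=np.histogram(r[k,0],bins=np.arange(.14,.24,.003))
for i in range(len(h[1])-1):
    kk=k&(r[:,0]>=h[1][i])&(r[:,0]<h[1][i+1]); print(round(h[1][i],3),kk.sum(),np.round(np.median(r[kk,2]),4) if kk.any() else "")
k=(r[:,2]>.2)&(r[:,2]<.225)&(r[:,0]>.3); print("peg x",np.percentile(r[k,0],[2,50,98]),"y",np.percentile(r[k,1],[1,99]))
m=(P[...,2]>.06)&(P[...,0]>.3)&(P[...,0]<.85)&(abs(P[...,1])<.5)
for A,ce,mm in comp(m,60): print("obj",A,ce*1.4,np.median(P[mm],0))
# scene view of new tin top
S=cloud(s); m=(S[...,2]>.045)&(S[...,2]<.056)&(abs(S[...,1]-.28)<.1)&(abs(S[...,0]-.47)<.1)
X=S[m]; print("new scene",cv2.minAreaRect((X[:,:2]*1000).astype(np.float32)),np.median(X,0))
q0=env.read_joints()
def ik(p,q): r=env.inverse_kinematics(list(p),list(q)); return None if r is None else np.round(r,2)
for x in(.245,.33):
    for z in(.07,.2):print("lane",ik(x*RX+.4633*RY+z*UP,QL))
h_=np.array([-.583,.813,0])
for T in(30,45):
    c_,s_=np.cos(np.radians(T)),np.sin(np.radians(T))
    z=-c_*UP-s_*h_; x=c_*(-h_)+s_*UP
    print("lie",T,ik([.47,.29,.03],quat(x,z)))
    for az in(0,30,60,-30,90):
        g=np.array([np.cos(np.radians(az)),np.sin(np.radians(az)),0])
        z=c_*g-s_*UP; x=-c_*UP-s_*g
        print("  up",T,az,ik(np.array([.5,.28,.06])+.019*z,quat(x,z)))
E
```

```text
front [ 0.49658104 -0.17720176  0.11917418] 0.00018989439939142385 rack 0.24946578494289529 0.4644997429053199
rear [ 0.50587786 -0.25633863  0.11994564] 0.0010232962367298954 rack 0.329103075622793 0.4618582792482173
0.14 12 0.0041
0.143 3 0.0032
0.146 8 0.0034
0.149 4 0.0036
0.152 4 0.0041
0.155 4 0.0038
0.158 5 0.0032
0.161 20 0.0065
0.164 25 0.0136
0.167 23 0.0137
0.17 25 0.0142
0.173 34 0.0293
0.176 23 0.0289
0.179 21 0.029
0.182 12 0.0156
0.185 23 0.0149
0.188 24 0.0131
0.191 21 0.0142
0.194 21 0.0128
0.197 23 0.0131
0.2 24 0.0133
0.203 21 0.0133
0.206 24 0.0134
0.209 23 0.0124
0.212 23 0.0137
0.215 23 0.0137
0.218 20 0.0139
0.221 27 0.0133
0.224 42 0.0262
0.227 0 
0.23 0 
0.233 0 
0.236 0 
peg x [0.425846   0.43394717 0.44323969] y [-0.04445979  0.13597753]
obj 310 [355.12580645 196.72709677] [0.72754128 0.09507091 0.07761308]
obj 2665 [628.22018762 283.52757974] [ 0.56423321 -0.34919223  0.1722664 ]
obj 598 [540.59665552 268.12107023] [ 0.5966067  -0.22686364  0.09763597]
obj 444 [408.21981982 321.66576577] [ 0.49823062 -0.00354274  0.09890195]
obj 566 [556.11908127 321.60671
[... 341 characters left out ...]
cene ((475.694580078125, 282.7751159667969), (50.10322570800781, 98.682373046875), 34.395267486572266) [0.47809787 0.28120605 0.04926024]
lane [-0.55  0.17  1.98 -0.    1.   -0.7 ]
lane [-0.55 -0.02  1.91 -0.    1.26 -0.7 ]
lane [-0.67  0.26  1.86 -0.    1.02 -0.82]
lane [-0.67  0.09  1.8  -0.    1.26 -0.82]
lie 30 None
  up 30 0 [0.48 0.27 2.24 4.02 0.54 1.03]
  up 30 30 [0.19 0.2  2.34 2.52 0.51 1.96]
  up 30 60 [-0.02  0.28  2.24  1.63  0.86  2.31]
  up 30 -30 None
  up 30 90 [-0.07  0.43  2.01  1.16  1.22  2.33]
lie 45 [ 0.67  0.47  1.86 -0.92  1.09 -2.53]
  up 45 0 None
  up 45 30 None
  up 45 60 [0.06 0.2  2.19 1.24 0.68 2.73]
  up 45 -30 None
  up 45 90 [0.   0.34 2.01 0.95 1.05 2.54]
```

```bash
cat > scan.py <<'E'
from h import *
h_=np.array([-np.sin(np.radians(35)),np.cos(np.radians(35)),0])
O=np.array([.4757,.2825,.025])   # body centre
G=O+.012*h_
def lie(T,f,dz=0.,g=G):
    c,s=np.cos(np.radians(T)),np.sin(np.radians(T))
    z=-c*UP-s*h_; x=f*(-c*h_+s*UP); return g+dz*UP+.019*z,quat(x,z)
def up(T,f,az,xy,zz=.060):
    c,s=np.cos(np.radians(T)),np.sin(np.radians(T)); e=np.radians(az)
    g=np.array([np.cos(e),np.sin(e),0]); z=c*g-s*UP; x=f*(-c*UP-s*g)
    return np.r_[xy,zz]+.019*z,quat(x,z)
def ik(pq): r=env.inverse_kinematics(*[list(v) for v in pq]); return None if r is None else np.array(r)
if __name__=="__main__":
    out=[]
    for f in(1,-1):
        for T in range(0,61,5):
            a=ik(lie(T,f))
            if a is None: continue
            print(f,T,a.round(2))
            for xy in((.5,.28),(.55,.25),(.45,.25),(.6,.3),(.6,.2)):
                for az in range(-180,180,15):
                    b=ik(up(T,f,az,xy))
                    if b is not None: out.append((abs(a-b).max(),f,T,xy,az,b.round(2)))
    out.sort(key=lambda o:o[0])
    for o in out[:14]: print(*o)
E
python3 scan.py
```

```text
1 35 [ 0.6   0.44  1.88 -0.77  0.97 -2.66]
1 40 [ 0.63  0.47  1.87 -0.86  1.02 -2.58]
1 45 [ 0.65  0.5   1.85 -0.94  1.07 -2.5 ]
-1 0 [ 0.35  0.34  1.91 -0.    0.89 -0.26]
-1 5 [ 0.39  0.34  1.91 -0.11  0.87 -0.15]
-1 10 [ 0.43  0.35  1.91 -0.23  0.86 -0.04]
-1 15 [ 0.46  0.36  1.91 -0.34  0.87  0.07]
-1 20 [ 0.5   0.37  1.9  -0.46  0.88  0.18]
-1 25 [ 0.53  0.39  1.9  -0.57  0.9   0.29]
-1 30 [ 0.57  0.41  1.89 -0.67  0.93  0.39]
-1 35 [ 0.6   0.44  1.88 -0.77  0.97  0.48]
-1 40 [ 0.63  0.47  1.87 -0.86  1.02  0.56]
-1 45 [ 0.65  0.5   1.85 -0.94  1.07  0.64]
1.0183683352861115 -1 0 (0.45, 0.25) 120 [-0.12  0.79  1.77  1.02  1.91 -1.08]
1.0522510751280478 -1 10 (0.45, 0.25) 135 [-0.04  0.76  1.67  0.79  1.92 -1.09]
1.075995888195349 -1 10 (0.5, 0.28) 135 [ 0.01  0.84  1.52  0.85  1.94 -1.01]
1.0768766073133023 -1 0 (0.55, 0.25) 120 [-0.1   0.91  1.5   1.08  1.97 -0.95]
1.0907130076882816 -1 0 (0.5, 0.28) 120 [-0.06  0.85  1.63  1.09  1.91 -1.  ]
1.0911521197940486 -1 5 (0.45, 0.25) 120 [-0.12  0.74  1.78  0.98  1.85 -1.07]
1.1062155665455808 -1 5 (0.45, 0.25) 135 [-0.05  0.81  1.65  0.82  1.98 -1.09]
1.1101230988831752 -1 5 (0.6, 0.2) 120 [-0.16  0.95  1.38  1.    1.98 -0.91]
1.1293731965005627 -1 5 (0.5, 0.28) 135 [ 0.    0.88  1.5   0.89  2.   -1.01]
1.1299075031303474 -1 15 (0.55, 0.25) 135 [-0.03  0.87  1.41  0.79  1.94 -0.98]
1.1397903220908328 -1 10 (0.55, 0.25) 135 [-0.04  0.91  1.39  0.83  2.   -0.98]
1.1416706675898265 -1 5 (0.55, 0.25) 120 [-0.1   0.87  1.52  1.03  1.91 -0.95]
1.1485684576933721 -1 0 (0.6, 0.2) 120 [-0.16  0.98  1.36  1.05  2.04 -0.9 ]
1.1497691641098617 -1 0 (0.45, 0.25) 135 [-0.05  0.85  1.63  0.86  2.04 -1.09]
```

```bash
cat >> h.py <<'E'
YC=.4635
def lane(x,z,y=YC): return list(x*RX+y*RY+z*UP)
def creep(x,z,xmin,thr=4.):
    f0=np.array(env.read_force())
    while x>xmin:
        x-=.001; env.move_linear(lane(x,z),feed=.03); f=(np.array(env.read_force())-f0)@RX
        if abs(f)>thr: break
    env_x=np.array(env.read_ee_pos())@RX
    print("contact x",round(x,4),"tcp",env_x.round(4),"f",f.round(1)); return x
E
python3 - <<'E'
from h import *
env.command_gripper(.072,30)
for x0,x1,y in((.2495,.2055,.4645),(.329,.2555,.462)):
    env.reach(lane(x0,.2,y),list(QL)); env.move_linear(lane(x0,.063,y),feed=.2)
    print(env.read_force())
    env.command_gripper(.03,30); print("open",env.read_opening(),env.read_finger_force())
    env.move_linear(lane(x1+.005,.063),feed=.08)
    x=creep(x1+.005,.063,x1-.008)
    env.command_gripper(.072,30); env.move_linear(lane(x,.2),feed=.25)
    print(env.read_clock())
env.reach(lane(.30,.25),list(QL))
d={n:cap(n) for n in("scene","top","wrist")}; pickle.dump(d,open("d1.pkl","wb"))
print(env.read_clock())
cv2.imwrite("pics/w1.png",d["wrist"]["pixels"])
S=cloud(d["scene"])
im=np.hstack([cv2.resize(d["top"]["pixels"][150:270,300:480],(390,260)),cv2.resize(d["scene"]["pixels"][180:340,80:320],(390,260))])
cv2.imwrite("pics/c1.png",im)
E
```

```text
[ 0.38713826 -0.8068428   0.57400768]
open 0.049697056206740545 31.839467883110046
contact x 0.1975 tcp 0.1992 f 1.5
9.5167
[-0.54080782 -0.09370725  0.03990387]
open 0.049783653812730554 31.202484369277954
contact x 0.2475 tcp 0.2494 f 1.6
16.5667
17.1083
```

Run:
```python
from h import *
d=pickle.load(open("d1.pkl","rb"))
im=np.hstack([cv2.imread("pics/c1.png"),]); w=cv2.resize(d["wrist"]["pixels"],(420,315)); o=np.zeros((575,780,3),np.uint8); o[:260]=im; o[260:,:420]=w; cv2.imwrite("pics/v1.png",o)
def comp(mask,mn):
    n,l,st,ce=cv2.connectedComponentsWithStats(mask.astype(np.uint8)); return [(st[i,4],ce[i],l==i) for i in range(1,n) if st[i,4]>=mn]
for n in("scene","wrist"):
    P=cloud(d[n]); r=np.stack([P@RX,P@RY-YC],-1)
    m=(P[...,2]>.1165)&(P[...,2]<.13)&(abs(r[...,1])<.05)&(r[...,0]<.42)&(r[...,0]>.1)
    for A,ce,mm in comp(m,60): print(n,A,ce,r[mm].mean(0),np.median(P[mm][:,2]))
    m=(P[...,2]>.09)&(P[...,2]<.1165)&(abs(r[...,1])<.03)&(r[...,0]<.42)&(r[...,0]>.1)
    for A,ce,mm in comp(m,60): print(n,"body",A,r[mm].min(0),r[mm].max(0))
```

```text
scene 127 [200.8503937  229.08661417] [0.23168751 0.00317163] 0.12143069823108033
scene 135 [177.6962963  235.76296296] [0.28668293 0.0030259 ] 0.12130150566853015
scene body 652 [ 0.20597013 -0.02466965] [0.31124228 0.02854987]
wrist 1753 [288.31488876 109.        ] [0.23237972 0.00159045] 0.1221345936395134
wrist 1527 [287.49574329 183.50949574] [0.28664405 0.00111029] 0.12212461180853235
wrist body 2809 [ 0.20769446 -0.02344967] [0.25722985 0.02675001]
wrist body 2531 [ 0.26234242 -0.02389308] [0.31212642 0.02613213]
```

View pics/v1.png

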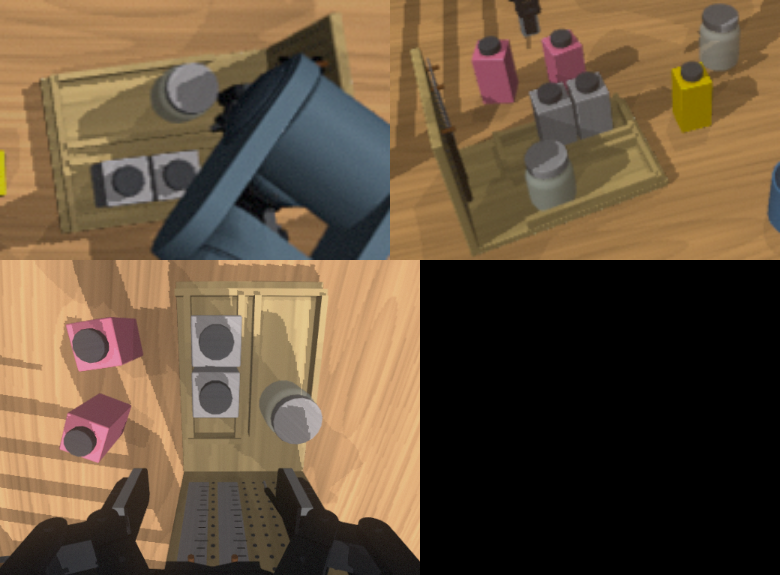

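The view shows both tins upright in the lane at wrist-crop (216,342) and (215,396). There is still about 26 mm of free floor in front of the front one, and a gap of about 4 mm between them. The tins slipped in the light grip, so I redo this with a firmer grip, a small lift, and camera checks.

```bash
cat >> h.py <<'E'
def comp(mask,mn):
    n,l,st,ce=cv2.connectedComponentsWithStats(mask.astype(np.uint8)); return [(st[i,4],ce[i],l==i) for i in range(1,n) if st[i,4]>=mn]
def caps(tag,n="scene",dz=0):
    P=cloud(cap(n)); r=np.stack([P@RX,P@RY-YC],-1)
    m=(P[...,2]>.1165+dz)&(P[...,2]<.13+dz)&(abs(r[...,1])<.03)&(r[...,0]<.36)&(r[...,0]>.15)
    print(tag,[(int(A),(r[mm].mean(0)*1000).round(1),np.median(P[mm][:,2]).round(4)) for A,ce,mm in comp(m,40)],"t",round(env.read_clock(),2))
E
python3 - <<'E'
from h import *
y=YC+.0015
env.reach(lane(.232,.15,y),list(QL)); env.move_linear(lane(.232,.063,y),feed=.2)
F=lambda:np.round([np.array(env.read_force())@v for v in(RX,RY,UP)],1)
print("pre",F())
env.command_gripper(.03,90); print("grip",env.read_opening(),env.read_finger_force(),F()); caps("gripped")
env.move_linear(lane(.232,.067,y),feed=.1); print("lifted",F()); caps("lifted")
env.move_linear(lane(.212,.067),feed=.1); print("moved",F(),np.array(env.read_ee_pos())@RX); caps("moved")
E
```

```text
pre [ 0.2 -0.1  1.2]
grip 0.04861761697678942 93.57040286064148 [ 0.5 -2.7  6.5]
gripped [(137, array([286.3,   3.5]), np.float64(0.1215))] t 18.62
lifted [-0.1 -0.4 -2.9]
lifted [(137, array([286.5,   3.3]), np.float64(0.1214))] t 18.92
moved [ 0.4 -1.  -2. ] 0.21089142132163333
moved [(135, array([286.7,   3.4]), np.float64(0.1217))] t 19.32
```

Run:
```python
from h import *
F=lambda:np.round([np.array(env.read_force())@v for v in(RX,RY,UP)],1)
env.move_linear(lane(.210,.064),feed=.1); print("down",F())
for x in(.2075,.2055,.2035,.202):
    env.move_linear(lane(x,.064),feed=.05); f=F(); print(x,f,(np.array(env.read_ee_pos())@RX).round(4))
    if abs(f[0])>10: break
c=cap("wrist"); cv2.imwrite("pics/w2.png",c["pixels"])
env.command_gripper(.072); env.move_linear(lane(x,.17),feed=.3); caps("released")
```

```text
down [-0.3 -4.   6.3]
0.2075 [ 2.5 -2.3  6.5] 0.209
0.2055 [ 7.7 -0.9  3.5] 0.208
0.2035 [12.1 -3.1  1.8] 0.2076
released [(125, array([207.4,   2.4]), np.float64(0.1217)), (137, array([286.6,   3.2]), np.float64(0.1212))] t 21.27
```

View pics/w2.png

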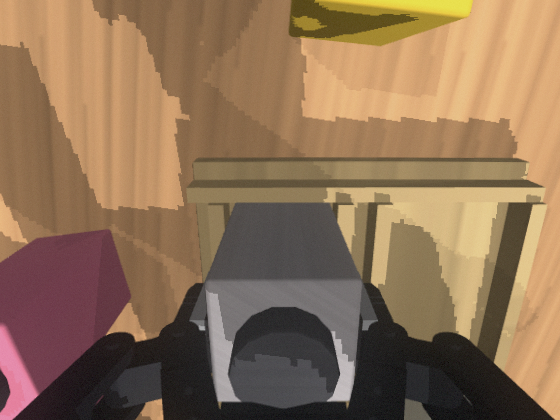

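The picture shows the front tin's face at the lip (row 200, columns 235–330), upright. The cap centre reads .2074, which matches the lip's inner face at .1815 plus 25 mm. Now the rear tin.

Run:
```python
from h import *
F=lambda:np.round([np.array(env.read_force())@v for v in(RX,RY,UP)],1)
y=YC+.0015
env.move_linear(lane(.2866,.17,y),feed=.25); env.move_linear(lane(.2866,.063,y),feed=.2)
env.command_gripper(.03,90)
env.move_linear(lane(.2866,.067,y),feed=.1); print("lift",F())
env.move_linear(lane(.262,.067,YC+.001),feed=.1); env.move_linear(lane(.261,.064,YC+.001),feed=.1)
for x in(.2575,.2555,.2535,.252,.250):
    env.move_linear(lane(x,.064,YC+.001),feed=.05); f=F(); print(x,f,(np.array(env.read_ee_pos())@RX).round(4))
    if abs(f[0])>8: break
env.command_gripper(.072); env.move_linear(lane(x,.17),feed=.3); caps("released")
env.reach(lane(.30,.25),list(QL)); caps("after","wrist"); caps("after")
```

```text
lift [-0.4 -0.1 -4.1]
0.2575 [3.6 0.  5.5] 0.2587
0.2555 [ 4.8 -0.7  5.4] 0.2572
0.2535 [11.4 -0.1  1.9] 0.2569
released [(125, array([207. ,   2.5]), np.float64(0.1215)), (129, array([256.8,   2.9]), np.float64(0.1218))] t 25.31
after [(1889, array([208. ,   0.5]), np.float64(0.1221)), (1653, array([257.2,   1.3]), np.float64(0.1221))] t 25.82
after [(123, array([206.7,   2.7]), np.float64(0.1214)), (133, array([256.9,   3. ]), np.float64(0.1215))] t 25.87
```

Both tins now stand at the lip, with centres 49.8 mm apart. Next the new tin: grasp it tilted, lift it, turn it upright in the air, and look before lowering.

Run:
```python
from scan import *
T=30;f=-1
L=lambda v:[float(a) for a in v]
p,q=lie(T,f,.006); ph=p+np.array([0,0,.14])
print(np.round(ik((ph,q)),2))
env.command_gripper(.08,90)
env.reach(L(ph),L(q)); print(np.round(env.read_joints(),2),env.read_clock())
c=cap("wrist"); cv2.imwrite("pics/w3.png",c["pixels"])
P=cloud(c); m=(P[...,2]>.045)&(P[...,2]<.056)&(abs(P[...,1]-.28)<.1)&(abs(P[...,0]-.47)<.1)
print("wrist view tin",cv2.minAreaRect((P[m][:,:2]*1000).astype(np.float32)),m.sum(),np.median(P[m],0))
for az in(110,118,125,132,140,150):
    for xy in((.48,.32),(.48,.28)):
        b=ik(up(T,f,az,xy,.16)); b2=ik(up(T,f,az,xy,.06)); print(az,xy,None if b is None else b.round(2),None if b2 is None else b2.round(2))
```

```text
[ 0.57  0.16  1.87 -0.58  1.15  0.21]
[ 0.56  0.16  1.87 -0.58  1.15  0.21] 28.0333
wrist view tin ((474.6987609863281, 282.8849182128906), (50.19111633300781, 97.48857116699219), 35.01192855834961) 10376 [0.46859333 0.29255811 0.05005123]
110 (0.48, 0.32) [ 0.03  0.33  1.88  0.97  1.49 -0.7 ] [ 0.03  0.53  1.86  0.99  1.39 -0.85]
110 (0.48, 0.28) [-0.04  0.32  1.9   0.93  1.54 -0.74] [-0.04  0.51  1.88  0.94  1.43 -0.88]
118 (0.48, 0.32) [ 0.05  0.39  1.81  0.9   1.58 -0.74] [ 0.05  0.57  1.79  0.91  1.48 -0.87]
118 (0.48, 0.28) [-0.02  0.37  1.83  0.86  1.62 -0.78] [-0.02  0.56  1.81  0.86  1.51 -0.91]
125 (0.48, 0.32) [ 0.07  0.43  1.74  0.84  1.66 -0.79] [ 0.07  0.61  1.72  0.84  1.55 -0.9 ]
125 (0.48, 0.28) [ 0.    0.41  1.77  0.8   1.69 -0.83] [ 0.    0.59  1.75  0.79  1.58 -0.94]
132 (0.48, 0.32) [ 0.09  0.47  1.68  0.78  1.73 -0.83] [ 0.09  0.64  1.66  0.77  1.62 -0.94]
132 (0.48, 0.28) [ 0.03  0.46  1.71  0.73  1.76 -0.87] [ 0.03  0.63  1.69  0.72  1.64 -0.98]
140 (0.48, 0.32) [ 0.12  0.52  1.61  0.71  1.81 -0.88] [ 0.12  0.69  1.6   0.69  1.69 -0.98]
140 (0.48, 0.28) [ 0.06  0.5   1.64  0.66  1.83 -0.93] [ 0.06  0.67  1.62  0.64  1.71 -1.02]
150 (0.48, 0.32) [ 0.16  0.57  1.53  0.61  1.9  -0.96] [ 0.16  0.73  1.52  0.59  1.78 -1.05]
150 (0.48, 0.28) [ 0.1   0.55  1.57  0.57  1.92 -1.01] [ 0.1   0.71  1.55  0.54  1.8  -1.09]
```

View pics/w3.png

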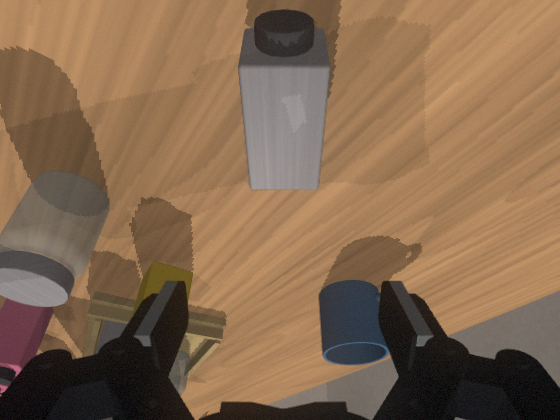

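The wrist view shows the new tin centred between the fingers, with its cap at (285,30) and its base edge at row 188. The wrist measurement gives centre (.4747,.2829), 35.0° and top at .050, agreeing with the earlier views.

Run:
```python
from scan import *
T=30;f=-1
L=lambda v:[float(a) for a in v]
g=np.array([.4747,.2829,.025])+.012*h_
p,q=lie(T,f,.006,g)
env.move_linear(L(p),feed=.15); print(np.round(env.read_force(),1))
env.command_gripper(.03,90); print("open",env.read_opening())
env.move_linear(L(p+np.array([0,0,.13])),feed=.2); print("lift",np.round(env.read_force(),1))
p,q=up(T,f,125,(.48,.32),.12)
env.reach(L(p),L(q)); print(env.read_clock(),env.read_opening(),np.round(env.read_force(),1),env.read_ee_pos()-p)
c=cap("scene"); pickle.dump(c,open("d3.pkl","wb")); cv2.imwrite("pics/s3.png",c["pixels"])
```

```text
[ 0.   0.7 -1.2]
open 0.04914793951950872
lift [-0.4 -0.3 -3.2]
31.625 0.04943867857147901 [-0.6  0.1 -2.5] [-7.42504458e-04  9.30822944e-05 -7.70874561e-04]
```

View pics/s3.png

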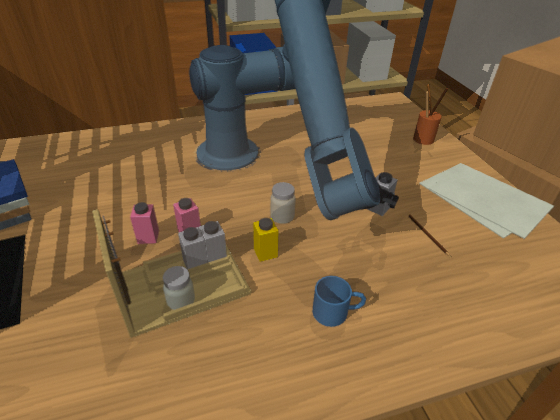

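The view shows the tin held upright, cap up, at (385,183). The wrist is clear of the table jar (283,200), the yellow tin (265,240) and the mug (332,300), and the pencil (428,233) is clear of it too. Lower, release, and measure.

Run:
```python
from scan import *
T=30;f=-1
L=lambda v:[float(a) for a in v]
p,q=up(T,f,125,(.48,.32),.066); env.move_linear(L(p),feed=.12)
f0=env.read_force()[2]
for zz in(.063,.061,.059,.057,.055,.053):
    p,q=up(T,f,125,(.48,.32),zz); env.move_linear(L(p),feed=.05); fz=env.read_force()[2]-f0; print(zz,round(fz,1))
    if fz>5: break
env.command_gripper(.075)
z=Rn.from_quat(q).as_matrix()[:,2]; hz=z*[1,1,0]
env.move_linear(L(p-.11*z),feed=.25)
env.reach([.48,.32,.22],L(quat(-RX,-UP))); print(np.round(env.read_joints(),2))
for n in("scene","wrist","top"):
    c=cap(n); P=cloud(c)
    B=(abs(P[...,1]-.32)<.06)&(abs(P[...,0]-.48)<.06)
    m=B&(P[...,2]>.104)&(P[...,2]<.116)
    m2=B&(P[...,2]>.09)&(P[...,2]<.101)
    if m.sum()>10: print(n,m.sum(),P[m].mean(0))
    if m2.sum()>10: print(n,"body",cv2.minAreaRect((P[m2][:,:2]*1000).astype(np.float32)),np.median(P[m2][:,2]))
    if n=="wrist": cv2.imwrite("pics/w4.png",c["pixels"])
print(env.read_clock())
```

```text
0.063 1.3
0.061 0.3
0.059 7.8
[0.39 0.09 1.76 0.   1.3  0.24]
scene 93 [0.47788755 0.32344723 0.10877658]
scene body ((477.3561096191406, 324.1312561035156), (49.64111328125, 51.195396423339844), 34.636505126953125) 0.09522377476125865
wrist 1701 [0.47615197 0.32552489 0.10999067]
wrist body ((476.2626953125, 324.2186279296875), (50.266212463378906, 50.63880157470703), 34.93633270263672) 0.0960731616095411
top 164 [0.47595811 0.323428   0.11084999]
top body ((476.33135986328125, 324.1595458984375), (50.54247283935547, 50.916595458984375), 35.41218948364258) 0.09724022971950541
35.1833
```

View pics/w4.png

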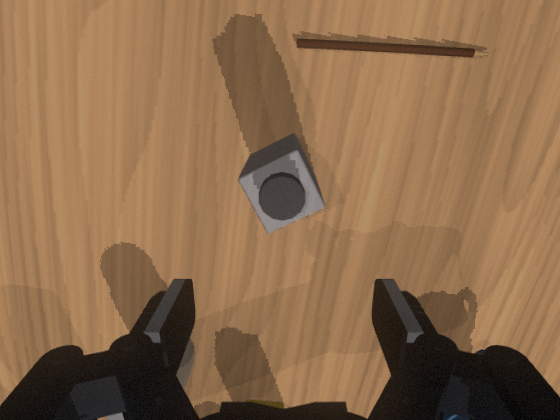

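The new tin stands upright alone on the table at (.4763,.3242), yaw 35°, cap at image (282,196). The pencil at (390,47) is untouched. Now take it from above and put it in the lane.

Run:
```python
from h import *
L=lambda v:[float(a) for a in v]
F=lambda:np.round([np.array(env.read_force())@v for v in(RX,RY,UP)],1)
e=np.radians(125); q=L(quat(np.array([np.cos(e),np.sin(e),0]),-UP)); P=[.4763,.3242]
env.reach(P+[.17],q); env.move_linear(P+[.052],feed=.15); print(F())
env.command_gripper(.03,90); print(env.read_opening())
env.move_linear(P+[.27],feed=.25); print("lift",F())
env.reach(lane(.313,.27,YC+.001),L(QL)); print(np.round(env.read_joints(),2),env.read_opening(),env.read_clock())
env.move_linear(lane(.313,.12,YC+.001),feed=.2); print(F())
env.move_linear(lane(.313,.072,YC+.001),feed=.08); print(F())
env.move_linear(lane(.313,.066,YC+.001),feed=.05); print("down",F(),env.read_clock())
c=cap("wrist"); cv2.imwrite("pics/w5.png",c["pixels"])
```

```text
[ 0.1 -1.1  0.6]
0.049543576722042376
lift [ 0.4 -0.1 -3. ]
[-0.64  0.    1.75  0.    1.39 -0.8 ] 0.04934740287783583 40.0333
[-0.2 -0.1 -2.3]
[-0.8  0.9 -3.2]
down [ 0.2  0.1 -2.8] 41.95
```

View pics/w5.png

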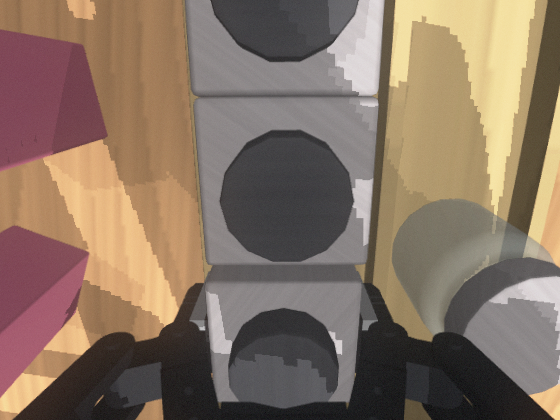

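The held tin is in line just behind the rear tin (edges at rows 265–280), and the lane jar (510,320) is clear. Lower it, push it close up, and release.

Run:
```python
from h import *
F=lambda:np.round([np.array(env.read_force())@v for v in(RX,RY,UP)],1)
y=YC+.001
for z in(.0645,.063,.0615,.060):
    env.move_linear(lane(.313,z,y),feed=.05); f=F(); print(z,f)
    if f[2]>0: break
for x in(.309,.307,.305,.303,.301,.299):
    env.move_linear(lane(x,z,y),feed=.05); f=F(); print(x,f,(np.array(env.read_ee_pos())@RX).round(4))
    if f[0]>9: break
env.command_gripper(.068); env.move_linear(lane(x,.2),feed=.25)
env.reach(lane(.30,.26),[float(v) for v in QL]); caps("scene"); caps("wrist","wrist")
c=cap("wrist"); s=cap("scene")
o=np.zeros((420,784,3),np.uint8); o[:315,:420]=cv2.resize(c["pixels"],(420,315)); o[:,420:]=cv2.resize(s["pixels"][150:360,60:242],(364,420)); cv2.imwrite("pics/v6.png",o)
```

```text
0.0645 [-0.7 -0.3  4.2]
0.309 [1.5 1.2 4.1] 0.3098
0.307 [2.9 1.7 5.4] 0.3079
0.305 [9.4 1.  2.8] 0.3073
scene [(128, array([207. ,   2.7]), np.float64(0.1214)), (133, array([256.9,   3.3]), np.float64(0.1216)), (141, array([306.8,   3.7]), np.float64(0.1217))] t 44.42
wrist [(1774, array([208. ,   0.5]), np.float64(0.1221)), (1563, array([257.1,   1.2]), np.float64(0.1221)), (1344, array([306.5,   1.4]), np.float64(0.1221))] t 44.47
```

View pics/v6.png

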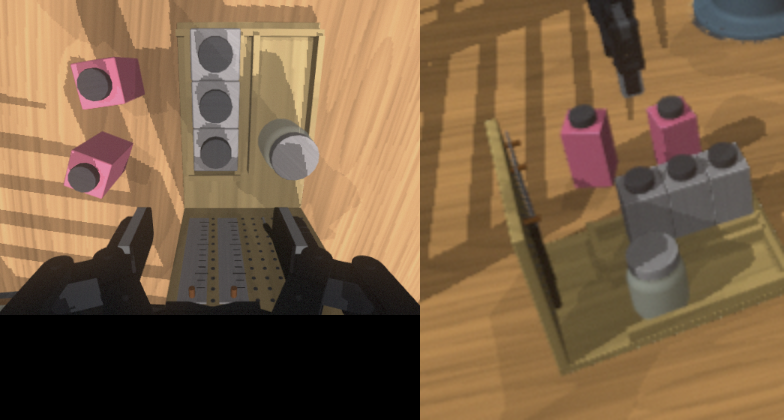

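The three tins stand close together in the lane, caps at (215,54), (215,105) and (215,153), with the front one at the lip. The gripper is clear of everything, and the jar and look-alikes have not moved.

```bash
python3 -c "
from station import env
print(env.finish_job())"
```

```text
the job is handed in; nothing more can be done
None
```

The job is handed in at about 45 s: all three tins stand upright in the lane about 50 mm centre to centre, with the front one against the lip and the new one at the back; the first push on the lane tins slipped in the grip and was redone.

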